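# Feed one agar dish to the light pad

## Task

Press the red plunger of the dish dispenser all the way down once and let it spring back, so that exactly one agar dish comes out of the outlet. Then push that dish sideways with the fingers until it lies flat and wholly on the glowing white pad beside the outlet, ready to be counted. Do not pick up any dish, keep the others in the magazine, and leave the marker, timer and tape where they are.

Things in the scene. Friction and masses are not known exactly. Their poses are not given: they have to be found in the camera images.
- dispenser: fixed gravity-fed dish dispenser, 206 x 64 mm. Origin on the worktop below the magazine axis; -x points out of the outlet, towards the robot. Along its x (mm): -84 to -26 delivery deck, -26 to 28 magazine, 29 to 123 gear housing (top 77 above the worktop). Pressing the plunger geared 1:1.5 drives a blue blade along -x that strips out the lowest dish; as it returns the stack drops by one
- outlet (a point): point on the open delivery deck (8 mm above the worktop) where a full stroke leaves the centre of the fed dish: dispenser x -50, y 0 mm (up to 9 mm further from the magazine if pressed fast). The deck is flat, 64 mm wide (y +-32) and open at both sides; a stop bar 8 mm higher than the deck closes its front at x -79
- magazine_top (a point): middle of the steel hoop on top of the magazine, about 89 mm above the worktop, dispenser x 0, y 0. Four steel rods carry it round the stack, 54 mm across in all; below them a white gate plate, top 28 mm above the worktop, ends at dispenser x -26 mm
- plunger (a joint): travel of the red plunger in m: 0 up at rest, 0.036 fully down at its hard stop; it moves straight down. Resistance about 1.5 N at the top and 4.5 N at the bottom, plus damping (about 1 N at 50 mm/s). It springs back by itself when let go, in about half a second
- plunger_top (a point): middle of the top of the plunger's round red cap, 36 mm across, 132 mm above the worktop at rest; on the dispenser at x +78, y 0 mm. It moves with the plunger
- dish_1: the lowest dish of the stack at the start, the one that comes out. Closed clear-lidded agar dish, 39 mm across, 11 mm high, 11 to 20 g; it slides easily on the deck and the pads. Origin at the centre of its underside, z up; in the magazine it stands at 8 mm above the worktop. Its yaw has no meaning
- dish_2: second dish from below, same kind; drops to the bottom of the magazine after the stroke and must stay there
- dish_3: third dish from below, same kind; stays in the magazine
- dish_4: top dish of the stack, same kind; stays in the magazine
- light_pad: fixed glowing white viewing pad in a grey frame, 70 x 70 mm, 6 mm high (2 mm lower than the delivery deck, with a 3 mm gap between them). Origin at the centre of its underside, axes parallel to the dispenser's. It lies beside the delivery deck, its centre 70 mm from the deck's middle line, on the left or the right; the black pad is on the other side
- dark_pad: fixed black viewing pad, same size as the white one, on the other side of the delivery deck; not used now
- marker_1: loose blue-capped marker pen, 13 x 130 x 14 mm, lying to the right; bystander. Origin at the middle of its underside
- timer: loose white lab timer, 58 x 72 x 21 mm, lying to the right; bystander. Origin at the centre of its underside
- tape_roll: loose roll of green tape, 77 mm across, 19 mm high, lying at the back left; bystander. Origin at the centre of its underside

How it is judged:
By the outcome, as a careful person would: the job done as asked, in the order asked, and still so for the second after the job is handed in, with the robot touching nothing.
It also fails if it takes over 53 s, if anything falls off the work surface, if the arm or the gripper's body presses on something with over 40 N, if the wrist force passes 120 N, or if a joint passes its speed limit or range.

## Robot

A 6-joint arm with a two-finger parallel gripper is mounted at the origin on a cart in front of the work surface, level with it; the furniture and walls round the work are solid. World frame = base frame: x ahead of the robot, y to its left, z up, the work surface at z = 0. Lengths are in m, angles in rad, forces in N, time in s.
With the tool pointing down it reaches from about 0.275 to 0.975 m from the base axis. Payload 8.4 kg.
Tool frame: the origin (TCP) lies on the mounting face of the last link; the fingertips stand 190 mm ahead of it and the grasp point (between the pads) lies 171 mm ahead of it; y points along the fingers, x is the direction in which the jaws open and shut, and the axes are right-handed (so a half turn about y gives the same grasp; the last joint's range is limited). The gripper opens to 92 mm and grips with 3 to 60 N. Pads are 20 mm wide; open, the fingers measure 128 mm over their backs; the gripper's body (75 mm by 189 mm) begins 69 mm behind the grasp point.
Start: joints at [-1.337, 0.353, 1.633, -0, 1.155, -0.002], TCP at [0.146, -0.608, 0.405] pointing down, gripper open.
Joint ranges: [-2.63, 2.63], [-0.92, 2.1], [0.06, 2.66], [-1.3, 4.44], [0, 2.69], [-3.02, 3.02]. Speed limits (rad/s): [2.22, 2.22, 2.79, 3.14, 3.14, 3.14].

## Interface

Orientations are given as a 3x3 rotation matrix whose columns are the frame's x, y, z axes.
In Python, from workcell import * gives the robot as it stands.
- The arm moves only by the tool send_rows, never from a script. Its argument "deltas" is a list of rows, each a list of 2 entries, a list of its own where there are three numbers: the shift along the world's x, y, z in cm, then the turn about the world's z in degrees. In form: [[[x, y, z], twist], ...]. A call has 1 to 12 rows; each row shifts and turns the commanded pose from where the row before left it; what a row does not reach is not made up. A row lasts 1/12 s, in which the tool goes at most 41.7 mm and 7.16 degrees, less where a joint would pass 70% of its speed; a pose out of reach is approached as far as the arm can. A call with a gripper value outside its range is refused whole. "gripper" is the opening, from 0 (shut) to 1 (fully open), set as the call begins (left out, the last holds). The fingers move at their own pace and stop on an object; "force" is the grip in N (left out, the last holds). Time passes only in rows, so rows that do not move let the fingers close. It gives the time, the measured TCP pose, the force and the opening at its end, in the units of the state.
- get_state(): the state, without advancing time (a new reading comes with each control period).
- get_image(name): name is "side" or "top"; returns the picture (400x640x3 uint8, red, green, blue); there is no depth.
- calibration(name): a dict with "camera_matrix" (3x3 intrinsics, pixels), "dist_coeffs" ([k1, k2, p1, p2, k3] as OpenCV has them; the pictures are not rectified), "extrinsics" (4x4, takes a point from camera to world coordinates). Camera axes: x right, y down, z forward; pixel columns grow to the right and rows downward; lengths in m; the calibration is good to about 2 mm. A picture is of the moment at which its call begins. calibration takes no time and is no camera call.
- close_job(): hands the job in, once; it reports no verdict.
Trained networks look in the newest picture that a camera, given by its name, has taken for a name from the list of things; names that differ only in an ending like _2 or _b are one class to them, and where a whole thing is asked for, a point or a joint stands for the part that bears it (a point fixed in the world has none). Each returns a list of dicts, best first, with "confidence" (0 to 1); they miss things now and then, are a little off and sometimes report something else, mostly with a low value. They report only what shows in the picture. A call takes as long as a camera call.
- search_frame(camera, label): "location" ([x, y, z] in m, in world coordinates, good to about 4 mm: the middle of the surface that is visible of it).
- outline_of(camera, label): "pixels" (400x640 bool, what is visible of it).
- spot_point(camera, label): "location" ([x, y, z] in m, in world coordinates, good to about 4 mm: a listed point, or the origin of a listed thing).
The state is a dict: "time_s": time; "joint_positions": joint angles; "dq": joint speeds; "joint_torque": joint torques, N m; "position": TCP position; "tcp_rot": TCP orientation; "force": force on the tool from outside, world axes, zero at the start; "torque": the same for the moment, N m; "opening": finger opening in m.
Only numpy, scipy, OpenCV 4.12 (cv2) and the standard library are available. Lean on these libraries where they do the work, as an engineer would, in place of code of your own. Each camera call takes 0.05 s, during which the arm holds its last target. There are 200 camera calls.

## Working session

There is one attempt and no reset: what is moved stays moved. The work goes in short steps, Python scripts to look and compute and a tool call to move; the robot and the scene stay as the last step left them, time stands still between calls to the robot, and variables do not carry over. Pictures are saved under pics/ and viewed, about 8 in all and at most 12, crops included, and the job is handed in when it is done.

Besides the shell and the picture viewer there is one more tool, called after ">>>" as name([rows], argument=value, ...), one row to a line, values as JSON. send_rows: Moves the arm, as the interface text tells. Its arguments: {"type":"object","properties":{"deltas":{"type":"array"},"gripper":{"type":"number"},"force":{"type":"number"}},"required":["deltas"]}

```bash
mkdir -p pics; python3 - <<'E'
from workcell import *
import cv2,numpy as np
for c in("top","side"):
    cv2.imwrite(f"pics/{c}0.png",get_image(c)[:,:,::-1])
    k=calibration(c);print(c,np.round(k["extrinsics"],3).tolist())
    for l in("plunger_top","outlet","magazine_top","dispenser","light_pad","dark_pad"):
        print(l,[(np.round(d["location"],4).tolist(),round(d["confidence"],2)) for d in spot_point(c,l)[:2]])
s=get_state();print(s["time_s"],s["position"],s["tcp_rot"],s["opening"])
E
```

```text
top [[-0.014, -0.991, 0.13, 0.409], [-1.0, 0.011, -0.023, -0.168], [0.021, -0.131, -0.991, 1.269], [0.0, 0.0, 0.0, 1.0]]
plunger_top [([0.6238, -0.1854, 0.1296], 0.72)]
outlet [([0.4966, -0.1892, 0.0095], 0.67)]
magazine_top [([0.5499, -0.1886, 0.0853], 0.59), ([0.4314, -0.452, -0.0007], 0.43)]
dispenser [([0.5499, -0.1855, -0.0019], 0.59), ([0.6037, -0.4527, -0.003], 0.55)]
light_pad [([0.4992, -0.2608, -0.0006], 0.63)]
dark_pad [([0.4914, -0.1155, -0.0006], 0.73)]
side [[0.968, -0.091, 0.234, 0.35], [-0.251, -0.339, 0.907, -1.05], [-0.003, -0.936, -0.351, 0.432], [0.0, 0.0, 0.0, 1.0]]
plunger_top [([0.6224, -0.1766, 0.1324], 0.67)]
outlet [([0.4915, -0.1896, 0.0089], 0.74)]
magazine_top [([0.548, -0.1895, 0.0931], 0.97), ([0.6013, -0.4507, -0.0041], 0.68)]
dispenser [([0.5482, -0.1868, -0.0025], 0.56), ([0.4966, -0.2582, -0.0064], 0.53)]
light_pad [([0.4982, -0.2592, -0.0025], 0.6)]
dark_pad [([0.6236, -0.181, 0.132], 0.51)]
0.7 [ 0.1460115  -0.60771245  0.40468323] [[ 2.33602110e-01 -1.40334263e-05  9.72332275e-01]
 [-9.72332275e-01  2.35385250e-06  2.33602111e-01]
 [-5.56696475e-06 -1.00000000e+00 -1.30952884e-05]] 0.09199607295850751
```

View images.

View pics/top0.png

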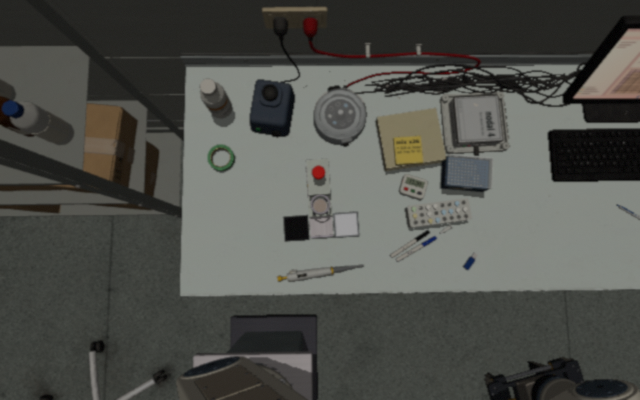

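View pics/side0.png

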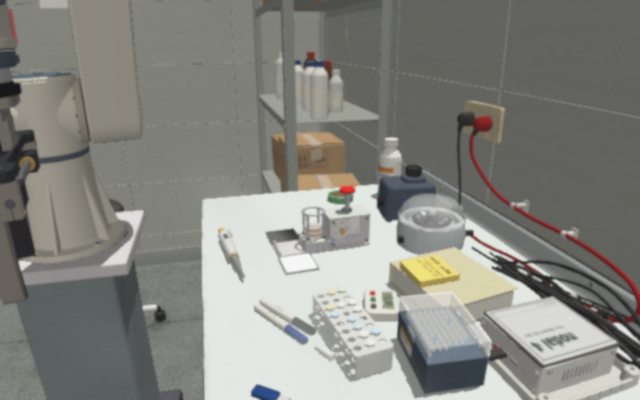

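The white pad is on the robot's right (top view, about (346,224)). The outlet deck is at about (321,228), the red cap at (318,173) and the black pad at (296,228). I'll refine these positions by pixel back-projection.

```bash
cat >h.py <<'E'
from workcell import *
import cv2,numpy as np
def ray(c,uv,z):
    k=calibration(c);E=np.array(k["extrinsics"])
    p=cv2.undistortPoints(np.array([[uv]],float),np.array(k["camera_matrix"]),np.array(k["dist_coeffs"],float))[0,0]
    d=E[:3,:3]@[p[0],p[1],1];o=E[:3,3];return o+d*(z-o[2])/d[2]
def proj(c,P):
    k=calibration(c);T=np.linalg.inv(k["extrinsics"])
    return cv2.projectPoints(np.array(P,float).reshape(-1,1,3),cv2.Rodrigues(T[:3,:3])[0],T[:3,3],np.array(k["camera_matrix"]),np.array(k["dist_coeffs"],float))[0][:,0]
def crop(c,f,lo,hi,s):
    im=get_image(c)[lo[1]:hi[1],lo[0]:hi[0],::-1];cv2.imwrite(f,cv2.resize(im,None,fx=s,fy=s,interpolation=cv2.INTER_CUBIC))
E
python3 - <<'E'
from h import *
for c,box in(("top",(300,155,340,190)),("side",(330,180,362,200))):
    im=get_image(c).astype(int);m=(im[...,0]>110)&(im[...,1]<80)&(im[...,2]<80)
    x0,y0,x1,y1=box;v,u=np.nonzero(m[y0:y1,x0:x1]);u=u+x0;v=v+y0
    print(c,"red",len(u),u.mean(),v.mean(),np.ptp(u)+1,np.ptp(v)+1,ray(c,(u.mean(),v.mean()),.131).round(4))
    for l in("light_pad","dark_pad"):
        o=outline_of(c,l)
        for d in o[:1]:
            v,u=np.nonzero(d["pixels"]);r=cv2.minAreaRect(np.c_[u,v].astype(np.float32))
            b=np.array([ray(c,q,.006) for q in cv2.boxPoints(r)])
            print(c,l,round(d["confidence"],2),len(u),b[:,:2].round(3).tolist(),b.mean(0).round(4),ray(c,(u.mean(),v.mean()),.006).round(4))
crop("top","pics/t1.png",(270,150),(370,250),6)
E
```

```text
top red 127 318.0236220472441 171.58267716535434 13 12 [ 0.6259 -0.1828  0.131 ]
top light_pad 0.65 1711 [[0.687, -0.146], [0.69, -0.216], [0.466, -0.223], [0.463, -0.155]] [ 0.5764 -0.185   0.006 ] [ 0.5761 -0.1855  0.006 ]
top dark_pad 0.66 612 [[0.524, -0.083], [0.528, -0.153], [0.459, -0.157], [0.455, -0.087]] [ 0.4913 -0.1199  0.006 ] [ 0.491  -0.1198  0.006 ]
side red 86 346.43023255813955 189.95348837209303 14 8 [ 0.6175 -0.2014  0.131 ]
side light_pad 0.95 647 [[0.461, -0.231], [0.544, -0.224], [0.531, -0.305], [0.455, -0.309]] [ 0.4975 -0.2672  0.006 ] [ 0.4969 -0.2694  0.006 ]
side dark_pad 0.86 340 [[0.456, -0.095], [0.528, -0.083], [0.519, -0.154], [0.451, -0.164]] [ 0.4887 -0.1239  0.006 ] [ 0.4887 -0.125   0.006 ]
```

View pics/t1.png

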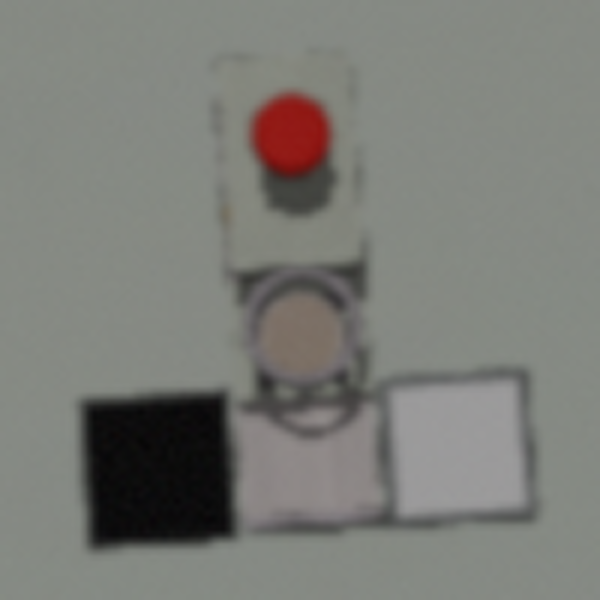

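Cap, pads and detector readings agree: yaw is about 3.3°, the origin about (0.548,-0.187), the cap about (0.625,-0.183). Next I move above the plunger with the fingers shut.

>>> send_rows([
  [[2.4,2.1,0],4],
  [[2.4,2.1,0],4],
  [[2.4,2.1,0],4],
  [[2.4,2.1,0],4],
  [[2.4,2.1,0],4],
  [[2.4,2.1,0],4],
  [[2.4,2.1,0],4],
  [[2.4,2.1,0],4],
  [[2.4,2.1,0],4],
  [[2.4,2.1,0],4],
], gripper=0)

```text
time_s: 1.88
position: [0.387, -0.3965, 0.4049]
tcp_rot: [[0.806, 0.0, 0.592], [-0.592, -0.0, 0.806], [0.0, -1.0, -0.0]]
force: [-0.2, -0.5, -0.1]
opening: 0.0271
```

>>> send_rows([
  [[2.4,2.1,0],4],
  [[2.4,2.1,0],4],
  [[2.4,2.1,0],4],
  [[2.4,2.1,0],4],
  [[2.4,2.1,0],4],
  [[2.4,2.1,0],4],
  [[2.4,2.1,0],4],
  [[2.4,2.1,0],4],
  [[2.4,2.1,0],4],
  [[2.2,2.5,0],3.8],
  [[0,0,0],0],
  [[0,0,0],0],
])

```text
time_s: 2.88
position: [0.6248, -0.1824, 0.4043]
tcp_rot: [[0.998, -0.0, -0.06], [0.06, 0.0, 0.998], [-0.0, -1.0, 0.0]]
force: [-1.1, -0.7, 0.8]
opening: 0.0004
```

>>> send_rows([
  [[0,0,-2],0],
  [[0,0,-2],0],
  [[0,0,-2],0],
  [[0,0,-1.2],0],
  [[0,0,-0.4],0],
  [[0,0,0],0],
  [[0,0,0],0],
])

```text
time_s: 3.47
position: [0.6241, -0.1842, 0.3294]
tcp_rot: [[0.998, 0.001, -0.057], [0.057, -0.0, 0.998], [0.001, -1.0, -0.0]]
force: [-0.0, -0.3, -0.3]
opening: 0.0003
```

```bash
python3 - <<'E'
from h import *
s=get_state();print(s["position"],s["force"])
crop("side","pics/s1.png",(260,130),(420,290),4)
E
```

```text
[ 0.62407634 -0.18424182  0.32942972] [-0.00561708 -0.34704297 -0.31215065]
```

View pics/s1.png

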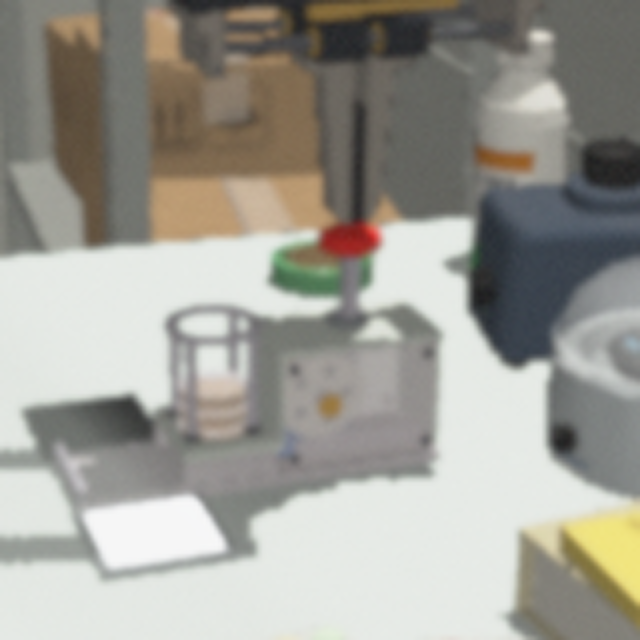

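The closed fingertips sit centred just above the red cap (crop (350,240)). Pressing slowly.

>>> send_rows([
  [[0,0,-0.4],0],
  [[0,0,-0.4],0],
  [[0,0,-0.4],0],
  [[0,0,-0.4],0],
  [[0,0,-0.4],0],
  [[0,0,-0.4],0],
  [[0,0,-0.4],0],
  [[0,0,-0.4],0],
  [[0,0,-0.4],0],
  [[0,0,-0.3],0],
  [[0,0,0],0],
  [[0,0,0],0],
])

```text
time_s: 4.52
position: [0.6239, -0.1836, 0.2894]
tcp_rot: [[0.998, -0.001, -0.058], [0.058, 0.0, 0.998], [-0.001, -1.0, 0.0]]
force: [2.8, 0.0, 3.6]
opening: 0.0003
```

>>> send_rows([
  [[0,0,-0.2],0],
  [[0,0,-0.1],0],
  [[0,0,0],0],
  [[0,0,0],0],
])

```text
time_s: 4.85
position: [0.6238, -0.1836, 0.2866]
tcp_rot: [[0.998, -0.001, -0.058], [0.058, 0.0, 0.998], [-0.001, -1.0, 0.0]]
force: [1.5, -0.6, 4.0]
opening: 0.0005
```

>>> send_rows([
  [[0,0,-0.1],0],
  [[0,0,-0.1],0],
  [[0,0,0],0],
  [[0,0,0],0],
])

```text
time_s: 5.18
position: [0.6238, -0.1836, 0.2863]
tcp_rot: [[0.998, -0.0, -0.058], [0.058, 0.0, 0.998], [-0.0, -1.0, 0.0]]
force: [-4.3, 0.9, 18.9]
opening: 0.0003
```

Hard stop reached: 18.9 N at tip height 0.0963. Releasing.

>>> send_rows([
  [[0,0,0.3],0],
  [[0,0,0.6],0],
  [[0,0,0.8],0],
  [[0,0,1],0],
  [[0,0,1.5],0],
  [[0,0,2],0],
  [[0,0,2],0],
  [[0,0,2],0],
  [[0,0,0],0],
  [[0,0,0],0],
  [[0,0,0],0],
  [[0,0,0],0],
], gripper=0.06)

```text
time_s: 6.18
position: [0.6235, -0.1835, 0.3852]
tcp_rot: [[0.998, -0.002, -0.058], [0.058, 0.001, 0.998], [-0.002, -1.0, 0.001]]
force: [-0.1, -0.1, -0.4]
opening: 0.0056
```

```bash
python3 - <<'E'
from h import *
s=get_state();print(s["position"],s["opening"])
crop("side","pics/s2.png",(260,150),(400,290),4)
crop("top","pics/t2.png",(280,150),(370,250),6)
a=cv2.imread("pics/s2.png");b=cv2.imread("pics/t2.png")
import numpy as np
w=np.zeros((600,1100,3),np.uint8);w[:560,:560]=a;w[:600,560:1100]=b
cv2.imwrite("pics/c2.png",cv2.resize(w,(800,436)))
for c in("top","side"):
  print(c,[(d["location"],round(d["confidence"],2)) for d in spot_point(c,"dish_1")])
E
```

```text
[ 0.62351363 -0.18352364  0.38524286] 0.005619483266053859
top []
side [([0.5499, -0.1888, 0.0295], 0.68), ([0.4975, -0.1891, 0.0073], 0.45)]
```

View pics/c2.png

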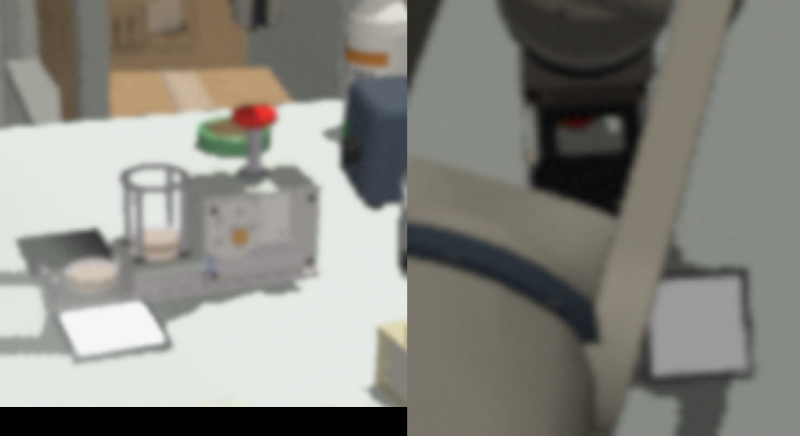

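Exactly one dish lies on the deck (side crop (92,272)), the plunger is back up and the stack has dropped by one. Next I move to the dish's far (+y) side.

>>> send_rows([
  [[-3.24,0.91,0],0],
  [[-3.24,0.91,0],0],
  [[-3.24,0.91,0],0],
  [[-3.23,0.92,0],0],
  [[0,0,-2],0],
  [[0,0,-3],0],
  [[0,0,-3],0],
  [[0,0,-2],0],
  [[0,0,-1],0],
  [[0,0,0],0],
  [[0,0,0],0],
], gripper=0.03)

```text
time_s: 7.3
position: [0.4947, -0.1473, 0.2768]
tcp_rot: [[0.998, -0.001, -0.058], [0.058, 0.0, 0.998], [-0.001, -1.0, 0.0]]
force: [-0.8, -0.4, 0.2]
opening: 0.0024
```

```bash
python3 - <<'E'
from h import *
s=get_state();p=s["position"];print(p,s["tcp_rot"][:,0])
crop("side","pics/s3.png",(250,150),(390,290),4)
for c in("top","side"):
  print(c,[(d["location"],round(d["confidence"],2)) for d in spot_point(c,"dish_1")])
print(proj("side",[p-[0,0,.19]]), (proj("side",[p-[0,0,.19]])-[250,150])*4)
E
```

```text
[ 0.49473964 -0.14725324  0.27676519] [ 9.98328242e-01  5.77954065e-02 -6.41383318e-04]
top []
side [([0.4997, -0.1866, 0.0115], 0.63), ([0.548, -0.1885, 0.0307], 0.42)]
[[285.48261344 206.02654372]] [[141.93045374 224.10617488]]
```

View pics/s3.png

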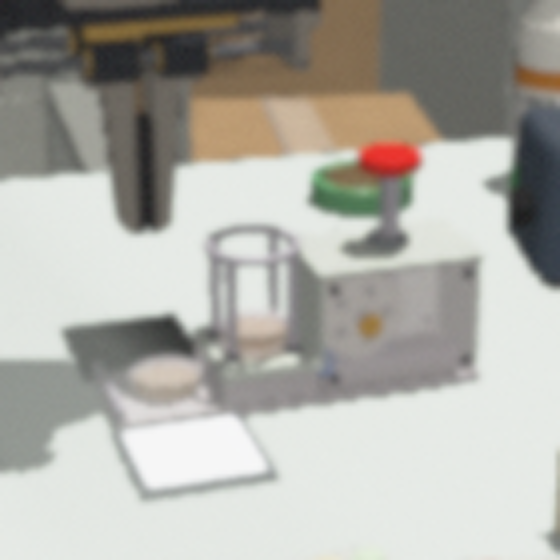

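>>> send_rows([
  [[0,0,-2],0],
  [[0,0,-2],0],
  [[0,0,-1.5],0],
  [[0,0,-1],0],
  [[0,0,-0.5],0],
  [[0,0,0],0],
  [[0,0,0],0],
])

```text
time_s: 8.03
position: [0.4949, -0.1473, 0.2073]
tcp_rot: [[0.998, 0.001, -0.058], [0.058, -0.0, 0.998], [0.001, -1.0, -0.0]]
force: [0.2, -0.5, -0.2]
opening: 0.0028
```

>>> send_rows([
  [[0,0,-0.2],0],
  [[0,0,-0.2],0],
  [[0,0,-0.1],0],
  [[0,0,0],0],
  [[0,0,0],0],
])

```text
time_s: 8.45
position: [0.4945, -0.1472, 0.2018]
tcp_rot: [[0.998, 0.0, -0.058], [0.058, -0.0, 0.998], [0.0, -1.0, -0.0]]
force: [0.3, 0.8, -0.3]
opening: 0.0027
```

```bash
python3 - <<'E'
from h import *
s=get_state();p=s["position"];print(p,s["force"],s["opening"])
crop("side","pics/s4.png",(250,150),(390,290),4)
for c in("top","side"):
  print(c,[(d["location"],round(d["confidence"],2)) for d in spot_point(c,"dish_1")])
E
```

```text
[ 0.4945268  -0.14723336  0.20182073] [ 0.29811808  0.8052703  -0.32959758] 0.002744411252623359
top []
side [([0.5484, -0.188, 0.0287], 0.56), ([0.4981, -0.1877, 0.0079], 0.44)]
```

View pics/s4.png

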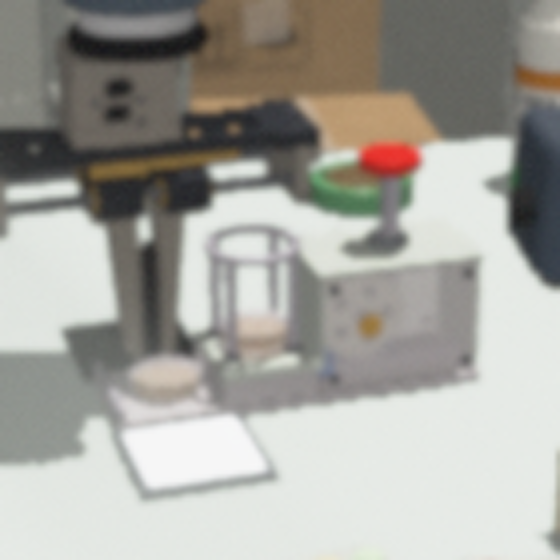

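>>> send_rows([
  [[0.02,-0.4,0],0],
  [[0.02,-0.4,0],0],
  [[0.02,-0.4,0],0],
  [[0.02,-0.4,0],0],
  [[0.02,-0.4,0],0],
  [[0.02,-0.4,0],0],
  [[0.02,-0.4,0],0],
  [[0.02,-0.4,0],0],
  [[0.02,-0.4,0],0],
  [[0.02,-0.4,0],0],
  [[0.02,-0.4,0],0],
  [[0,0,0],0],
])

```text
time_s: 9.6
position: [0.4968, -0.1919, 0.2017]
tcp_rot: [[0.998, 0.0, -0.057], [0.057, -0.0, 0.998], [0.0, -1.0, -0.0]]
force: [-0.5, -0.2, 0.4]
opening: 0.0027
```

```bash
python3 - <<'E'
from h import *
s=get_state();p=s["position"];print(p,s["force"],s["opening"])
crop("side","pics/s5.png",(250,150),(390,290),4)
for c in("top","side"):
  print(c,[(d["location"],round(d["confidence"],2)) for d in spot_point(c,"dish_1")])
E
```

```text
[ 0.49681566 -0.19190624  0.2017119 ] [-0.50456234 -0.23551205  0.38964594] 0.00273974855896806
top []
side [([0.4987, -0.2214, 0.0078], 0.68)]
```

View pics/s5.png

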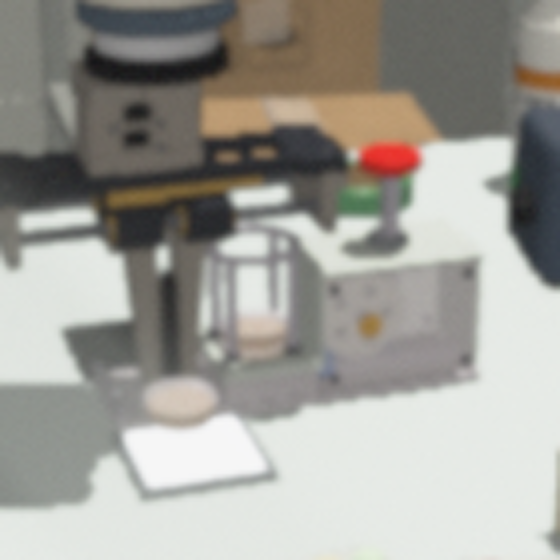

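The dish is crossing to the pad, centred on the fingers (crop (180,400)); 40 mm remain.

>>> send_rows([
  [[0.02,-0.4,0],0],
  [[0.02,-0.4,0],0],
  [[0.02,-0.4,0],0],
  [[0.02,-0.4,0],0],
  [[0.02,-0.4,0],0],
  [[0.02,-0.4,0],0],
  [[0.02,-0.4,0],0],
  [[0.02,-0.4,0],0],
  [[0.02,-0.4,0],0],
  [[0.02,-0.3,0],0],
  [[0,0,0],0],
  [[0,0,0],0],
])

```text
time_s: 10.75
position: [0.4987, -0.2304, 0.2017]
tcp_rot: [[0.998, 0.0, -0.057], [0.057, 0.0, 0.998], [0.0, -1.0, 0.0]]
force: [-0.3, -0.6, 0.6]
opening: 0.0028
```

```bash
python3 - <<'E'
from h import *
s=get_state();p=s["position"];print(p,s["force"],s["opening"])
crop("side","pics/s6.png",(270,210),(370,290),6)
for c in("top","side"):
  print(c,[(d["location"],round(d["confidence"],2)) for d in spot_point(c,"dish_1")])
E
```

```text
[ 0.49869027 -0.23035068  0.20165626] [-0.33575134 -0.6158275   0.57075773] 0.0027918127638360906
top []
side [([0.5014, -0.26, 0.0047], 0.67), ([0.5483, -0.1855, -0.0011], 0.63), ([0.5463, -0.1883, 0.0297], 0.51)]
```

View pics/s6.png

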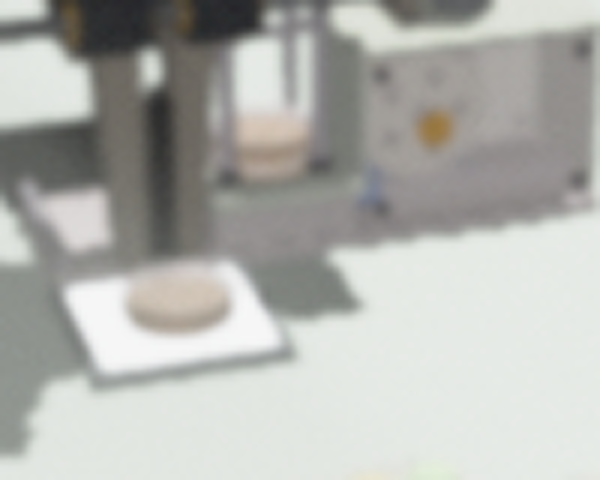

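The dish lies flat on the white pad (crop (178,300)), a touch on the deck side. I'll push 2 mm more, then back off, lift and clear the top view.

>>> send_rows([
  [[0.01,-0.1,0],0],
  [[0,-0.1,0],0],
  [[0,0,0],0],
  [[-0.02,0.3,0],0],
  [[-0.04,0.7,0],0],
  [[0,0,0],0],
  [[0,0,1],0],
  [[0,0,3],0],
  [[0,0,4],0],
  [[0,0,4],0],
  [[0,0,4],0],
  [[0,0,2],0],
])

```text
time_s: 11.9
position: [0.4988, -0.2224, 0.3874]
tcp_rot: [[0.998, 0.006, -0.058], [0.058, -0.003, 0.998], [0.005, -1.0, -0.003]]
force: [1.4, 0.0, -0.4]
opening: 0.0026
```

>>> send_rows([
  [[-2,-3.5,0],0],
  [[-2,-3.5,0],0],
  [[-2,-3.5,0],0],
  [[-2,-3.5,0],0],
  [[-2,-3.5,0],0],
  [[-2,-3.5,0],0],
  [[-2,-3.5,0],0],
  [[-2,-3.5,0],0],
  [[0,0,0],0],
  [[0,0,0],0],
  [[0,0,0],0],
  [[0,0,0],0],
])

```text
time_s: 12.9
position: [0.3388, -0.5011, 0.3819]
tcp_rot: [[0.998, 0.0, -0.059], [0.059, 0.0, 0.998], [0.0, -1.0, 0.0]]
force: [0.9, -0.3, 1.1]
opening: 0.0027
```

```bash
python3 - <<'E'
from h import *
s=get_state();print(s["time_s"],s["position"],s["force"])
crop("side","pics/s7.png",(260,150),(400,290),4)
crop("top","pics/t7.png",(280,150),(370,250),6)
a=cv2.imread("pics/s7.png");b=cv2.imread("pics/t7.png")
w=np.zeros((600,1100,3),np.uint8);w[:560,:560]=a;w[:600,560:1100]=b
cv2.imwrite("pics/c7.png",cv2.resize(w,(800,436)))
for c in("top","side"):
 for l in("dish_1","light_pad","marker_1","timer","tape_roll"):
  print(c,l,[(np.round(d["location"],4).tolist(),round(d["confidence"],2)) for d in spot_point(c,l)[:3]])
E
```

```text
12.9 [ 0.3387612  -0.50111926  0.38191622] [ 0.9121285  -0.27500034  1.08267618]
top dish_1 [([0.5025, -0.2596, 0.0043], 0.69), ([0.5489, -0.1893, 0.0286], 0.61)]
top light_pad [([0.4989, -0.2616, -0.0005], 0.79)]
top marker_1 [([0.4279, -0.4525, -0.0005], 0.71)]
top timer [([0.5996, -0.4499, -0.0005], 0.8), ([0.6232, -0.1839, 0.1317], 0.59)]
top tape_roll [([0.6915, 0.0944, -0.003], 0.76)]
side dish_1 [([0.5486, -0.1899, 0.029], 0.72), ([0.5021, -0.2613, 0.005], 0.62)]
side light_pad [([0.6236, -0.1796, 0.1306], 0.63), ([0.4966, -0.2598, -0.002], 0.58)]
side marker_1 [([0.4331, -0.4544, 0.0004], 0.75)]
side timer [([0.6017, -0.4529, -0.0004], 0.57)]
side tape_roll [([0.6917, 0.0894, 0.0016], 0.61), ([0.6017, -0.4517, -0.0002], 0.32)]
```

View pics/c7.png

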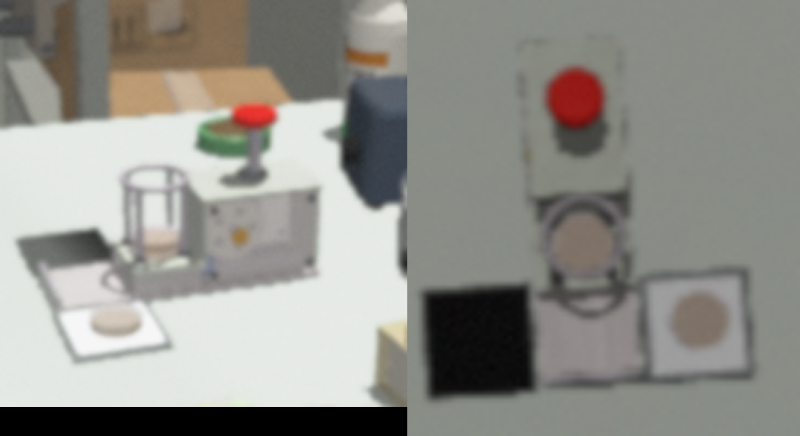

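The dish lies flat and near-centred on the white pad (top view (699,320); pad about (698,325)). The deck is empty, the stack is in the magazine and the plunger is up. The arm is clear, so I'm handing in.

```bash
python3 -c "
from workcell import *
print(close_job())"
```

```text
the job is handed in; nothing more can be done
None
```

The job is done and handed in at about 13 s of robot time, with the arm clear of everything. I pressed the plunger slowly to its hard stop once (18.9 N there), and it sprang back. One dish came out, and I pushed it sideways with the closed fingers onto the white pad.

**Dish on the pad:** both cameras put it at about (0.502, -0.260) m, and the pad centre at about (0.498, -0.261) m. It lies flat and roughly 4 mm off-centre, well inside the pad.

**Everything else:** the last pictures show the deck empty, the other dishes still in the magazine and the plunger up. The marker, timer and tape were located only at the end. The arm never came near them, but I have no starting positions to compare against.

**Detector errors:** the networks gave a few wrong secondary hits, such as calling the plunger cap "light_pad" or "timer". The pictures clearly contradicted these, so I ignored them. The top camera also missed the dish while the arm blocked its view.

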